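Pour printed parts into a tote and gather them in one corner

ROBOT

A 6-joint arm with a two-finger parallel gripper is mounted at the origin on the work surface. World frame = base frame: x ahead of the robot, y to its left, z up, the work surface at z = 0. Lengths are in m, angles in rad, forces in N, time in s.
With the tool pointing down it reaches from about 0.4 to 0.825 m from the base axis. Payload 7 kg.
Tool frame: the origin (TCP) lies between the finger pads; the fingertips stand 17 mm ahead of it and the grasp point (between the pads) lies 2 mm behind it; x points along the fingers, z is the direction in which the jaws open and shut, and the axes are right-handed (so a half turn about x gives the same grasp; the last joint's range is limited). The gripper opens to 88 mm and grips with 3 to 60 N. Pads are 19 mm wide; open, the fingers measure 130 mm over their backs; the gripper's body (78 mm by 193 mm) begins 47 mm behind the grasp point.
Start: joints at [-0.992, 0.359, 0.012, 0, -1.224, -0.288], TCP at [0.194, -0.647, 0.244] pointing down, gripper open.
Joint ranges: [-3.07, 3.07], [-1.43, 2.12], [-1.02, 1.25], [-3.03, 1.67], [-3.05, -0], [-3.03, 3.03]. Speed limits (rad/s): [2.39, 2.39, 3.01, 3.14, 3.14, 3.14].

INTERFACE

Orientations are given as [roll, pitch, yaw] about the fixed x, y, z axes, in that order (R = Rz(yaw) Ry(pitch) Rx(roll)).
In Python, from station import * gives the robot as it stands.
- The arm moves only by the tool step_arm, never from a script. Its argument "deltas" is a list of rows, each a list of 5 numbers: the shift along the tool's x, y, z in cm, then the turn about the tool's x in degrees, then the closure, from 0 (fully open) to 1 (shut). In form: [[dx, dy, dz, roll, fingers], ...]. A call has exactly 10 rows; each row is the pose to reach, as a shift and turn from the pose commanded when the call began, along the tool's axes at that moment; what a row does not reach only later rows make up. A row lasts 1/12 s, in which the tool goes at most 41.7 mm and 7.16 degrees, less where a joint would pass 70% of its speed; a pose out of reach is approached as far as the arm can. A call with a gripper value outside its range is refused whole. The fingers move at their own pace and stop on an object; "squeeze" is the grip in N (left out, the last holds). Time passes only in rows, so rows that repeat a pose let the fingers close, or fill a call up. It gives the time, the measured TCP pose, the force and the opening at its end, in the units of the state.
- get_state(): the state, without advancing time (a new reading comes with each control period).
- grab_frame(name): name is "scene" or "top"; returns a dict with "pixels" (420x560x3 uint8, red, green, blue), "range_z" (420x560 float32, m along the optical axis (not along the pixel's ray), 0 where there is no reading), "fx", "fy", "cx", "cy" (pixels), "view" (4x4, takes a point from world to camera coordinates). Camera axes: x right, y down, z forward; pixel columns grow to the right and rows downward; lengths in m; the calibration is good to about 2 mm. A picture is of the moment at which its call begins.
- job_done(): hands the job in, once; it reports no verdict.
Trained networks look in the newest picture that a camera, given by its name, has taken for a name from the list of things; names that differ only in an ending like _2 or _b are one class to them, and where a whole thing is asked for, a point or a joint stands for the part that bears it (a point fixed in the world has none). Each returns a list of dicts, best first, with "conf" (0 to 1); they miss things now and then, are a little off and sometimes report something else, mostly with a low value. They report only what shows in the picture. A call takes as long as a camera call. They do not tell look-alikes from the thing itself.
- boxes_of(thing, camera): "extent" ([left, top, right, bottom] in pixels, round what is visible of it).
- masks_of(thing, camera): "mask" (420x560 bool, what is visible of it) and "extent" ([left, top, right, bottom] in pixels, round what is visible of it).
The state is a dict: "t": time; "q": joint angles; "qd": joint speeds; "joint_efforts": joint torques, N m; "eef_pos": TCP position; "ee_rot": TCP orientation; "force": force on the tool from outside, world axes, zero at the start; "moment": the same for the moment, N m; "width": finger opening in m.
Only numpy, scipy, OpenCV 4.12 (cv2) and the standard library are available. Lean on these libraries where they do the work, as an engineer would, in place of code of your own. Each camera call takes 0.05 s, during which the arm holds its last target.

TASK

Tip the three printed parts out of the grey scoop tray into the plywood tote, where a fourth already lies, and set the tray down flat on the bench. Then lift the tote by its tab clear of everything and tilt it until all four parts have slid together into its cut-down corner. Finish while still holding the tote like that, steady, clearly tilted and off the bench, and leave the other things on the bench where they are.

Things in the scene. Friction and masses are not known exactly. Their poses are not given: they have to be found in the camera images.
- tote: Open plywood tote, 150 (its x) x 200 (y) x 60 mm high, walls and floor 5 mm, about 0.2 kg. Origin: centre of its underside, z up. An upright grip tab is fixed outside the middle of its +x wall. At one corner, the -x -y corner, the walls are cut down to 36 mm height for 55 mm either way. The inside is smooth: parts begin to slide on it at 10 to 15 degrees of slope.
- tote_corner (a point): inner floor corner of the tote at its cut-down corner, in the tote's frame x -70, y -95, z 5 mm; axes as the tote's
- tote_tab (a point): Middle of the top edge of the tote's tab, in the tote's frame x 83, y 0, z 105 mm; axes as the tote's. The tab is an upright board 16 mm thick (along x, 75 to 91 mm), 60 mm wide (along y), 45 mm higher than the rim; its faces are not slippery.
- tray: Small grey plastic scoop tray, about 0.12 kg. Origin: underside of its floor, z up. Floor 90 (x) x 80 mm (y), 4 mm thick; walls 28 mm high along both sides (88 mm wide outside) and at the +x end, where a grip tab stands. The -x end is open: the floor rises there as a 15 degree ramp to the pouring lip, so parts leave once it leans over 30 degrees lip down.
- tray_lip (a point): middle of the pouring lip's upper edge, in the tray's frame x -76, y 0, z 12.5 mm; axes as the tray's
- tray_tab (a point): Middle of the top edge of the tray's tab, in the tray's frame x 53, y 0, z 85 mm; axes as the tray's. The tab is an upright board 16 mm thick (along x, 45 to 61 mm), 50 mm wide (along y), 57 mm higher than the walls; its faces are not slippery.
- block1: matt black printed block, 22 x 20 x 18 mm, about 15 g; origin at its centre; starts lying loose in the tray, 18 mm side upright
- block2: matt black printed block, 22 x 20 x 18 mm, about 15 g; origin at its centre; starts lying loose in the tray, 18 mm side upright
- knob1: matt black printed knob, a disc 22 mm across and 12 mm high with an 16 mm boss 6 mm high on top, about 15 g; origin on its axis at half of its 18 mm height; starts lying loose in the tray, boss up
- knob2: matt black printed knob, a disc 22 mm across and 12 mm high with an 16 mm boss 6 mm high on top, about 15 g; origin on its axis at half of its 18 mm height; starts lying loose in the tote, boss up
- tape: bystander: empty cardboard tape core standing as a ring, 84 mm across, 45 mm high; origin at the centre of its underside
- screwdriver: bystander: screwdriver 150 mm long lying along its x axis; origin under its middle
- glue: bystander: white glue bottle 44 mm across, 100 mm high; origin at the centre of its underside
- cup: bystander: white cup 70 mm across, 85 mm high; origin at the centre of its underside
There are look-alikes about, which are no part of the job. What is shaped like the tray but blue or purple is not meant.

How it is judged:
On the way, in this order (a step that is already met when the one before it is completed fails the run):
1. the three parts are tipped out of the leaning tray into the tote (x of block1 in the frame of tote between -0.075 and 0.075 m and y of block1 in the frame of tote between -0.1 and 0.1 m and z of block1 in the frame of tote between 0 and 0.06 m and x of block2 in the frame of tote between -0.075 and 0.075 m and y of block2 in the frame of tote between -0.1 and 0.1 m and z of block2 in the frame of tote between 0 and 0.06 m and x of knob1 in the frame of tote between -0.075 and 0.075 m and y of knob1 in the frame of tote between -0.1 and 0.1 m and z of knob1 in the frame of tote between 0 and 0.06 m and angle between tray's own z axis and vertical above 0.3 rad and horizontal distance between tray_lip and tote below 0.13 m), for 0.1 s.
2. the tray stands flat on the bench, let go (height (world z) of tray between -0.01 and 0.012 m and angle between tray's own z axis and vertical below 0.1 rad and contact force between the fingers and tray below 0.1 N), for 0.2 s.
At the end, for the whole second after the job is handed in: Tote held in the fingers, still, tilted over 17 degrees, its cut-down corner 30 mm or more above the bench, touching nothing else; all four part centres within 90 mm of the inner floor corner at the cut-down corner; tray flat on the bench (12 mm, 0.1 rad) (distance between each of block1, block2, knob1, knob2 and tote_corner below 0.09 m and angle between tote's own z axis and vertical above 0.3 rad and height (world z) of tote_corner above 0.03 m and contact force between the fingers and tote above 0.5 N and contact force between tote and tray below 0.1 N and linear speed of tote below 0.04 m/s and angular speed of tote below 0.3 rad/s and contact force between tote and tape below 0.1 N and contact force between tote and screwdriver below 0.1 N and contact force between tote and glue below 0.1 N and contact force between tote and cup below 0.1 N and height (world z) of tray between -0.01 and 0.012 m and angle between tray's own z axis and vertical below 0.1 rad); the arm keeps its last pose, push and grip.
It fails at once if the tape is pushed more than 40 mm away or knocked over (distance of tape from where it was at the start of the episode above 0.04 m or angle between tape's own z axis and vertical above 0.6 rad).
It fails at once if the screwdriver is pushed more than 40 mm away (distance of screwdriver from where it was at the start of the episode above 0.04 m).
It fails at once if the glue is pushed more than 40 mm away or knocked over (distance of glue from where it was at the start of the episode above 0.04 m or angle between glue's own z axis and vertical above 0.6 rad).
It fails at once if the cup is pushed more than 40 mm away or knocked over (distance of cup from where it was at the start of the episode above 0.04 m or angle between cup's own z axis and vertical above 0.6 rad).
It also fails if it takes over 72 s, if anything falls off the work surface, if the arm or the gripper's body presses on something with over 40 N, if the wrist force passes 120 N, or if a joint passes its speed limit or range.

## Working session

There is one attempt and no reset: what is moved stays moved. The work goes in short steps, Python scripts to look and compute and a tool call to move; the robot and the scene stay as the last step left them, time stands still between calls to the robot, and variables do not carry over. Pictures are saved under pics/ and viewed, and the job is handed in when it is done.

Besides the shell and the picture viewer there is one more tool, called after "Call:" as name([rows], argument=value, ...), one row to a line, values as JSON. step_arm: Moves the arm, as the interface text tells. Its arguments: {"type":"object","properties":{"deltas":{"type":"array"},"squeeze":{"type":"number"}},"required":["deltas"]}

```bash
mkdir -p pics; ls
python3 - <<'E'
from station import *
import cv2,numpy as np
print(get_state())
for n in ("scene","top"):
    f=grab_frame(n); cv2.imwrite(f"pics/{n}0.png",f["pixels"][...,::-1]); np.savez(f"{n}0.npz",**f)
    print(n,f["fx"],f["fy"],f["cx"],f["cy"],np.round(f["view"],3).tolist())
    for t in ["tote","tray","tote_tab","tray_tab","block1","knob1","tape","screwdriver","glue","cup"]:
        print(t,[(np.round(b["extent"]).tolist(),round(b["conf"],2)) for b in boxes_of(t,n)])
E
```

```text
pics
{'t': 0.0, 'q': array([-9.91907356e-01,  3.59370478e-01,  1.10612341e-02, -3.55178660e-04,
       -1.22410041e+00, -2.88119436e-01]), 'qd': array([-4.77904166e-04,  7.00969726e-04, -1.58165568e-04,  1.52515448e-03,
       -8.71286939e-05, -1.30609365e-03]), 'joint_efforts': array([-8.73603381e-05, -5.82721031e+01,  2.93052417e+01,  6.99706078e+00,
        6.96653282e-03, -2.21646551e-04]), 'eef_pos': array([ 0.19337264, -0.64622505,  0.2426334 ]), 'ee_rot': array([0.08406872, 1.5691488 , 1.94551363]), 'force': array([-0.27653978,  0.07179861,  0.45610256]), 'moment': array([-0.03853373, -0.01824477,  0.01032823]), 'width': 0.0875676365875762}
scene 430.6625938394937 430.6625938394937 278.3020663397005 209.96687304967728 [[-0.001, 1.0, 0.002, 0.113], [0.674, 0.002, -0.739, -0.297], [-0.739, 0.001, -0.674, 1.622], [0.0, 0.0, 0.0, 1.0]]
tote [([362.0, 198.0, 457.0, 267.0], 0.85), ([200.0, 206.0, 247.0, 245.0], 0.21)]
tray [([104.0, 164.0, 152.0, 197.0], 0.98), ([200.0, 205.0, 248.0, 245.0], 0.64), ([184.0, 163.0, 231.0, 195.0], 0.62), ([244.0, 160.0, 289.0, 200.0], 0.57)]
tote_tab 
[... 764 characters left out ...]
90.0, 362.0, 248.0], 0.97), ([333.0, 274.0, 384.0, 313.0], 0.95), ([421.0, 278.0, 477.0, 332.0], 0.92), ([260.0, 264.0, 317.0, 306.0], 0.61), ([159.0, 126.0, 188.0, 156.0], 0.38)]
tote_tab [([96.0, 166.0, 194.0, 252.0], 0.97)]
tray_tab [([260.0, 263.0, 316.0, 310.0], 0.92), ([332.0, 270.0, 386.0, 315.0], 0.89), ([428.0, 278.0, 475.0, 332.0], 0.8), ([312.0, 192.0, 357.0, 248.0], 0.69)]
block1 [([316.0, 208.0, 323.0, 217.0], 0.62), ([296.0, 135.0, 311.0, 152.0], 0.58)]
knob1 []
tape [([222.0, 130.0, 252.0, 161.0], 0.56), ([121.0, 198.0, 130.0, 206.0], 0.45)]
screwdriver [([228.0, 230.0, 239.0, 284.0], 0.81)]
glue [([298.0, 132.0, 311.0, 150.0], 0.75)]
cup [([158.0, 126.0, 187.0, 154.0], 0.67)]
```

View pics/scene0.png

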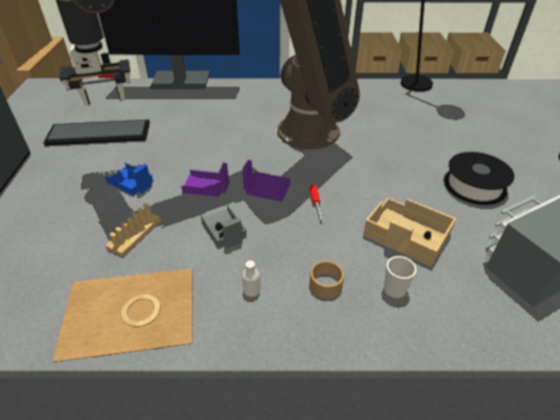

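View pics/top0.png

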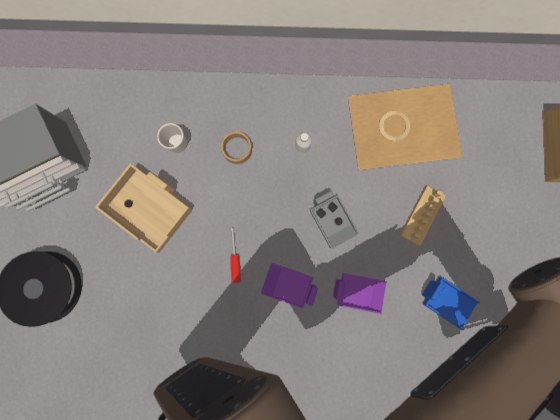

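Run:
```python
import cv2
a=cv2.imread("pics/top0.png");b=cv2.imread("pics/scene0.png")
cv2.imwrite("pics/top0c.png",cv2.resize(a[170:345,250:490],None,fx=3.3,fy=3.3,interpolation=cv2.INTER_CUBIC))
cv2.imwrite("pics/top0t.png",cv2.resize(a[110:270,80:260],None,fx=3.7,fy=3.7,interpolation=cv2.INTER_CUBIC))
```

```text
(no output)
```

View pics/top0c.png

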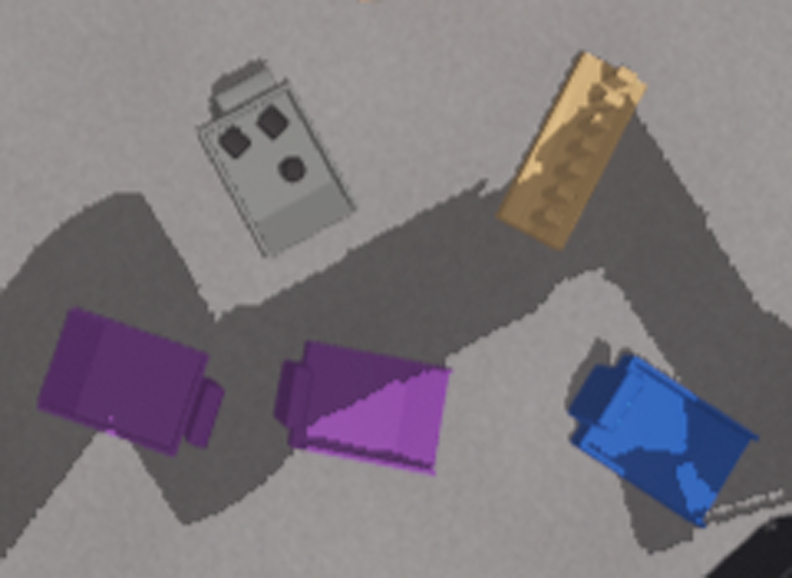

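View pics/top0t.png

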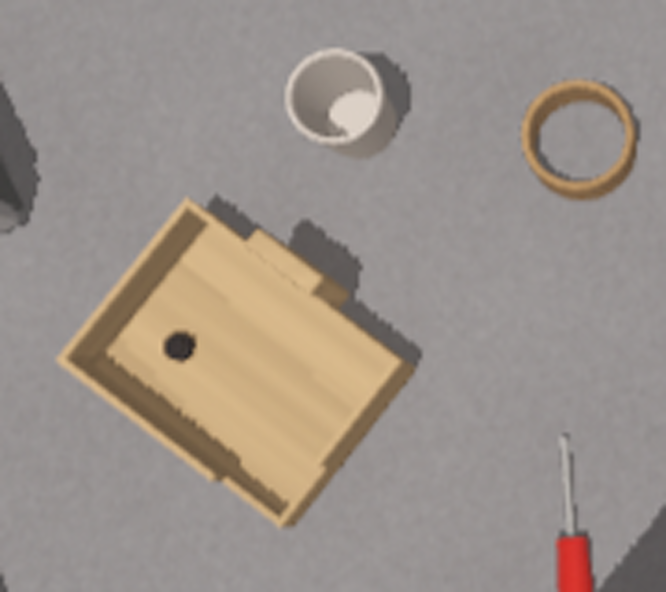

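The candidates for the tray in the top view are grey (333,218), purple (290,285), purple (361,292) and blue (450,302). The close crop shows the grey one has three black parts in it, so that is the tray. Its tab is on the upper-left, away from the robot. The tote is at (145,207), with its tab on the upper-right and its cut corner at the bottom (157,250). knob2 is at (128,203). The screwdriver is at (235,258), the cup at (172,138), the tape at (237,147) and the glue at (303,142). Next I'll measure poses.

```bash
cat > h.py <<'E'
import numpy as np,cv2
def cloud(f):
    z=f["range_z"].astype(float);v,u=np.mgrid[0:z.shape[0],0:z.shape[1]]
    p=np.stack([(u-f["cx"])/f["fx"]*z,(v-f["cy"])/f["fy"]*z,z],-1)
    V=np.array(f["view"]);w=(p-V[:3,3])@V[:3,:3]
    w[z<=0]=np.nan; return w
def proj(f,P):
    V=np.array(f["view"]);c=np.atleast_2d(P)@V[:3,:3].T+V[:3,3]
    return np.c_[c[:,0]/c[:,2]*f["fx"]+f["cx"],c[:,1]/c[:,2]*f["fy"]+f["cy"]]
E
python3 - <<'E'
from h import *
for n in("top","scene"):
    f=np.load(n+"0.npz");w=cloud(f);rgb=f["pixels"].astype(int)
    print(n,"bench z",np.nanmedian(w[170:200,380:400,2] if n=="top" else w[240:260,270:300,2]))
    reg={"top":{"tote":(92,160,200,258),"tray":(303,183,362,252),"cup":(155,122,190,156),"tape":(220,128,254,163),"glue":(294,130,314,152)},
         "scene":{"tote":(358,195,462,270),"tray":(196,200,252,250)}}[n]
    for k,(a,b,c,d) in reg.items():
        s=w[b:d,a:c].reshape(-1,3); s=s[np.isfinite(s[:,0])]
        for lo,hi in ((.015,.04),(.045,.068),(.07,.12)) if k!="tray" else ((.018,.04),(.045,.075),(.076,.1)):
            q=s[(s[:,2]>lo)&(s[:,2]<hi)]
            if len(q)<5: continue
            r=cv2.minAreaRect((q[:,:2]*1000).astype(np.float32))
            print(k,lo,hi,len(q),"rect",np.round(r[0]),np.round(r[1]),round(r[2],1),"mean",np.round(q.mean(0)*1000),np.round(cv2.boxPoints(r)).tolist())
E
```

```text
top bench z -4.044094655439145e-05
tote 0.015 0.04 508 rect [547. 247.] [200. 166.] 53.9 mean [530. 268.  28.] [[422.0, 216.0], [556.0, 118.0], [673.0, 279.0], [539.0, 377.0]]
tote 0.045 0.068 621 rect [548. 249.] [202. 166.] 54.6 mean [557. 268.  57.] [[422.0, 215.0], [558.0, 119.0], [674.0, 283.0], [539.0, 380.0]]
tote 0.07 0.12 164 rect [609. 205.] [59. 16.] 54.6 mean [607. 202. 102.] [[585.0, 185.0], [598.0, 176.0], [633.0, 224.0], [620.0, 234.0]]
tray 0.018 0.04 357 rect [ 527. -264.] [133.  89.] 30.1 mean [ 539. -259.   25.] [[447.0, -259.0], [492.0, -336.0], [607.0, -269.0], [562.0, -192.0]]
tray 0.045 0.075 18 rect [ 573. -234.] [13. 49.] 13.1 mean [ 572. -228.   59.] [[561.0, -212.0], [572.0, -259.0], [584.0, -257.0], [573.0, -209.0]]
tray 0.076 0.1 115 rect [ 580. -233.] [16. 51.] 30.8 mean [ 579. -233.   85.] [[560.0, -216.0], [586.0, -259.0], [600.0, -251.0], [574.0, -208.0]]
cup 0.015 0.04 124 rect [734. 180.] [59. 55.] 28.8 mean [738. 186.  28.] [[695.0, 190.0], [721.0, 142.0], [773.0, 170.0], [746.0, 219.0]]
cup 0.045 0.068 130 rect [733. 181.] [64. 56.] 47.1 mean [738
[... 1132 characters left out ...]
[588. 218.] [200. 272.] 54.5 mean [583. 242.  56.] [[419.0, 215.0], [641.0, 57.0], [757.0, 220.0], [535.0, 378.0]]
tote 0.07 0.12 518 rect [669. 189.] [ 68. 157.] 81.5 mean [649. 195.  88.] [[586.0, 167.0], [741.0, 144.0], [751.0, 212.0], [596.0, 235.0]]
tray 0.018 0.04 323 rect [ 527. -266.] [142.  90.] 29.8 mean [ 551. -259.   26.] [[443.0, -262.0], [488.0, -340.0], [611.0, -270.0], [567.0, -192.0]]
tray 0.045 0.075 149 rect [ 586. -234.] [15. 50.] 17.7 mean [ 586. -235.   61.] [[571.0, -213.0], [587.0, -260.0], [601.0, -256.0], [586.0, -208.0]]
tray 0.076 0.1 118 rect [ 580. -236.] [18. 49.] 32.2 mean [ 582. -235.   83.] [[559.0, -220.0], [585.0, -261.0], [601.0, -252.0], [575.0, -210.0]]
```

```bash
cat >> h.py <<'E'
from scipy.spatial.transform import Rotation as Ro
TOTE=(np.array([.5415,.2532]),np.radians(-35.4)); TRAY=(np.array([.534,-.261]),np.radians(30.3))
def ax(y): return np.array([np.cos(y),np.sin(y)]),np.array([-np.sin(y),np.cos(y)])
def totep(x,y): a,b=ax(TOTE[1]); return TOTE[0]+a*x+b*y
def go(st,xyz,jaw_deg):
    """deltas in tool axes (cm) and roll (deg) to reach TCP xyz with jaw heading (mod 180)"""
    R=Ro.from_euler("xyz",st["ee_rot"]).as_matrix()
    d=R.T@(np.array(xyz)-st["eef_pos"])*100
    h=np.degrees(np.arctan2(R[1,2],R[0,2])); r=((h-jaw_deg)+90)%180-90
    print("t",round(st["t"],2),"tcp",np.round(st["eef_pos"],4),"jaw",round(h,1),"tilt",round(np.degrees(np.arccos(-R[2,0])),2),"w",round(st["width"],4),"q6",round(st["q"][5],2),"F",np.round(st["force"],1))
    print("delta cm",np.round(d,2),"roll",round(r,1),"alt",round(r-180*np.sign(r),1)); return d,r
E
python3 - <<'E'
from station import *
from h import *
f=np.load("top0.npz");w=cloud(f)
a,b=ax(TOTE[1])
k=w[202:206,126:131].reshape(-1,3).mean(0);d=k[:2]-TOTE[0];print("knob2 world",k,"tote",d@a,d@b)
s=get_state()
tab=TRAY[0]+ax(TRAY[1])[0]*.053
print(tab); go(s,[*tab,.15],np.degrees(TRAY[1])+90)
E
```

```text
knob2 world [0.55344207 0.30313073 0.0213496 ] tote -0.019189616036562787 0.047617740961015655
[ 0.57975996 -0.23426004]
t 1.1 tcp [ 0.1935 -0.6466  0.2436] jaw 106.7 tilt 0.0 w 0.0875 q6 -0.29 F [ 0.2  0.7 -0.6]
delta cm [  9.36 -48.83  28.43] roll -13.6 alt 166.4
```

Call:
step_arm([
  [0,-3.4,2,-1.3,0],
  [0,-6.8,4,-2.7,0],
  [0,-10.2,6,-4,0],
  [0,-13.7,8,-5.4,0],
  [0,-17.1,10,-6.7,0],
  [0,-20.5,12,-8,0],
  [0,-23.9,14,-9.4,0],
  [0,-27.3,16,-10.8,0],
  [0,-30.8,18,-12.2,0],
  [0,-34.2,20,-13.6,0],
])

```text
t: 1.93
eef_pos: [0.465, -0.3553, 0.244]
ee_rot: [-2.484, 1.57, -0.384]
force: [1.0, -1.9, 0.0]
width: 0.0876
```

Run:
```python
from station import *
from h import *
go(get_state(),[.5798,-.2343,.12],120.3)
```

```text
t 1.93 tcp [ 0.465  -0.3553  0.244 ] jaw 120.3 tilt 0.04 w 0.0876 q6 -0.72 F [ 1.  -1.9  0. ]
delta cm [ 12.4  -16.02   4.65] roll 0.0 alt -180.0
```

Call:
step_arm([
  [1,-2.7,0.8,0,0],
  [3,-5.4,1.6,0,0],
  [5,-8,2.4,0,0],
  [7,-11,3.2,0,0],
  [9,-13.5,4,0,0],
  [10.5,-16,4.65,0,0],
  [12,-16,4.65,0,0],
  [12.4,-16,4.65,0,0],
  [12.4,-16,4.65,0,0],
  [12.4,-16,4.65,0,0],
])

```text
t: 2.77
eef_pos: [0.5784, -0.2367, 0.1201]
ee_rot: [2.436, 1.57, -1.748]
force: [0.2, -0.5, 0.7]
width: 0.0876
```

```bash
cat > look.py <<'E'
import sys
from station import *
from h import *
tag=sys.argv[1]
for n,cr in zip(("scene","top"),sys.argv[2:4]):
    if cr=="-": continue
    f=grab_frame(n); np.savez(f"{n}_{tag}.npz",**f)
    a,b,c,d=map(int,cr.split(","))
    s=min(790/(c-a),590/(d-b))
    cv2.imwrite(f"pics/{n}_{tag}.png",cv2.resize(f["pixels"][b:d,a:c,::-1],None,fx=s,fy=s,interpolation=cv2.INTER_CUBIC))
s=get_state()
E
cat >> look.py <<'E'
go(s,s["eef_pos"],120)
E
python3 look.py a 160,120,320,270 250,130,430,280
python3 -c "
from station import *
from h import *
go(get_state(),[.5798,-.2343,.060],120.3)"
```

```text
t 2.87 tcp [ 0.5788 -0.2369  0.1209] jaw 120.2 tilt 0.11 w 0.088 q6 -0.97 F [-0.2  0.3  0.1]
delta cm [0. 0. 0.] roll 0.2 alt -179.8
t 2.87 tcp [ 0.5788 -0.2369  0.1209] jaw 120.2 tilt 0.11 w 0.088 q6 -0.97 F [-0.2  0.3  0.1]
delta cm [ 6.09 -0.21  0.19] roll -0.1 alt 179.9
```

View pics/scene_a.png

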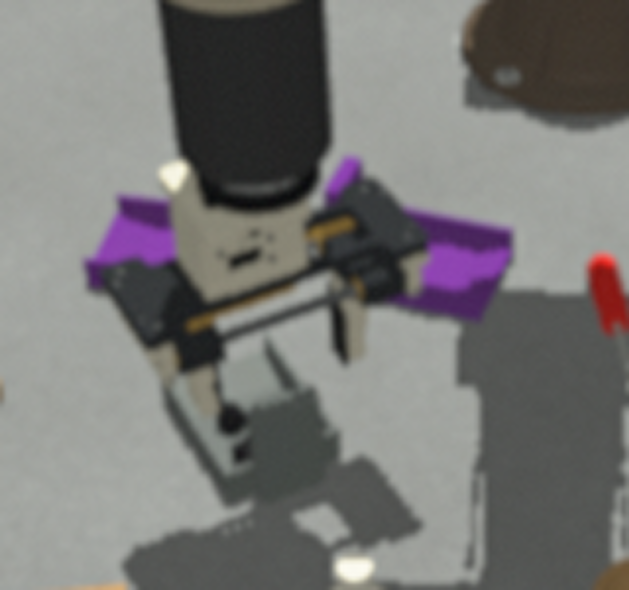

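View pics/top_a.png

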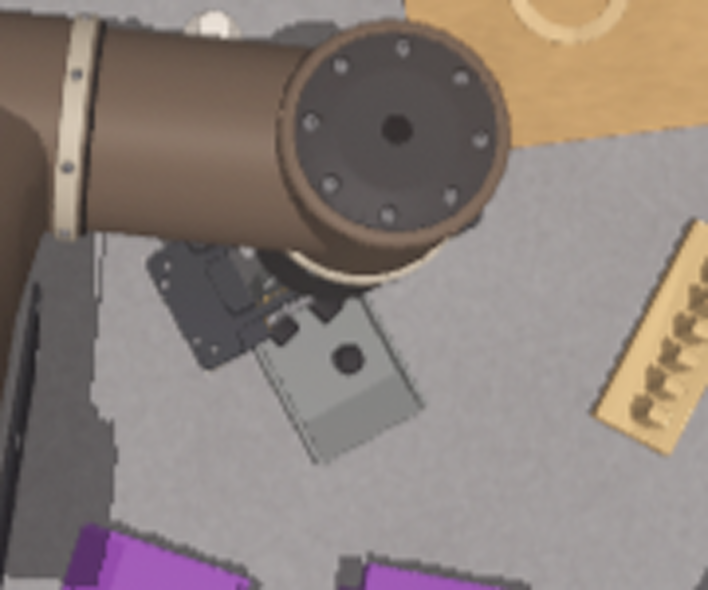

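Call:
step_arm([
  [1,-0.1,0.1,0,0],
  [2,-0.1,0.1,0,0],
  [3,-0.1,0.1,0,0],
  [4,-0.1,0.1,0,0],
  [5,-0.1,0.1,0,0],
  [6,-0.1,0.1,0,0],
  [6,-0.1,0.1,0,0],
  [6,-0.1,0.1,0,0.7],
  [6,-0.1,0.1,0,1],
  [6,-0.1,0.1,0,1],
], squeeze=60)

```text
t: 3.7
eef_pos: [0.5794, -0.2349, 0.0601]
ee_rot: [-2.358, 1.57, -0.258]
force: [0.2, 0.2, 0.7]
width: 0.0728
```

Call:
step_arm([
  [0,0,0,0,1],
  [0,0,0,0,1],
  [0,0,0,0,1],
  [0,0,0,0,1],
  [0,0,0,0,1],
  [-0.3,0,0,0,1],
  [-0.6,0,0,0,1],
  [-1,0,0,0,1],
  [-1.5,0,0,0,1],
  [-2,0,0,0,1],
], squeeze=60)

```text
t: 4.53
eef_pos: [0.5789, -0.2348, 0.08]
ee_rot: [0.753, 1.571, 2.852]
force: [0.6, -0.5, -0.7]
width: 0.0496
```

```bash
python3 look.py b 160,120,320,270 250,130,430,280
```

```text
t 4.63 tcp [ 0.5796 -0.235   0.0808] jaw 120.3 tilt 0.11 w 0.0497 q6 -0.97 F [-0.1  0.7 -2.2]
delta cm [0. 0. 0.] roll 0.3 alt -179.7
```

View pics/scene_b.png

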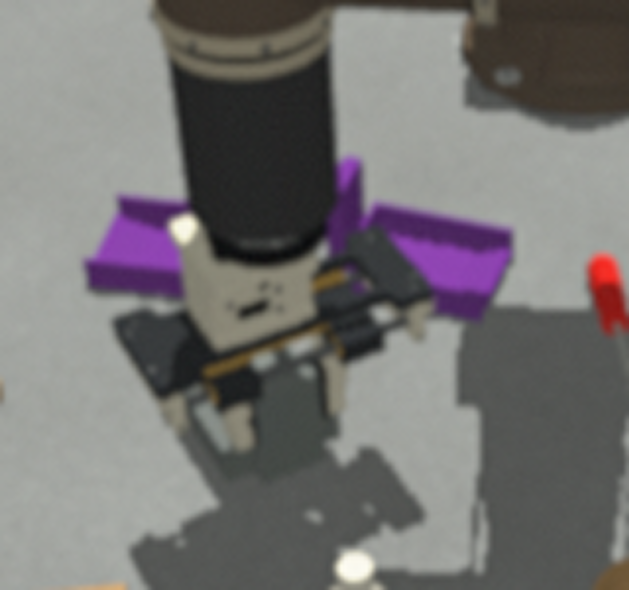

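```bash
cat > tilt.py <<'E'
import sys
from h import *
# plane fit of greyish tray floor points from top/scene near tool, in tray dir
f=np.load(sys.argv[1]);w=cloud(f)
x,y,z,yaw=map(float,sys.argv[2:6]) # grasp point & tray yaw deg
a,b=ax(np.radians(yaw)); d=w[...,:2]-np.array([x,y]); u=d@a;v=d@b
m=(abs(v)<.036)&(u<-.012)&(u>-.14)&(w[...,2]>0.006)&(w[...,2]<z-.01)
for lo in np.arange(-.14,-.01,.01):
    s=m&(u>=lo)&(u<lo+.01)
    if s.sum()>3: print(round(lo+.005,3),s.sum(),np.round(np.percentile(w[...,2][s],[10,50,90]),4))
E
python3 tilt.py top_b.npz .5796 -.235 .08 30.3; echo; python3 tilt.py scene_b.npz .5796 -.235 .08 30.3
```

```text
-0.125 81 [0.03   0.0331 0.0357]
-0.115 97 [0.0273 0.0306 0.0331]
-0.105 95 [0.0243 0.0279 0.0314]
-0.095 95 [0.0221 0.0255 0.0286]
-0.085 95 [0.0226 0.0254 0.0291]
-0.075 95 [0.023  0.0268 0.0434]
-0.065 94 [0.0227 0.0258 0.0406]
-0.055 95 [0.0224 0.0256 0.0283]
-0.045 97 [0.0224 0.0259 0.0289]
-0.035 67 [0.0239 0.0308 0.0443]
-0.025 12 [0.0247 0.0273 0.0395]

-0.105 15 [0.0242 0.0267 0.0288]
-0.085 4 [0.023  0.0233 0.0249]
-0.075 10 [0.022  0.0248 0.0273]
-0.065 10 [0.0235 0.0251 0.0278]
-0.055 4 [0.0227 0.0248 0.0269]
-0.045 6 [0.0216 0.0238 0.0257]
-0.015 4 [0.0249 0.04   0.0458]
```

Run:
```python
from station import *
from h import *
p=totep(-.015,.040);print(p)
go(get_state(),[*p,.24],144.6)
```

```text
[0.55244433 0.29449433]
t 4.63 tcp [ 0.5796 -0.235   0.0808] jaw 120.3 tilt 0.11 w 0.0497 q6 -0.97 F [-0.1  0.7 -2.2]
delta cm [-15.94 -24.36  47.08] roll -24.3 alt 155.7
```

Call:
step_arm([
  [-0.5,0,0,0,1],
  [-1.5,0,0,0,1],
  [-3,0,0,0,1],
  [-5,0,0,0,1],
  [-7,0,0.1,0,1],
  [-9,-0.1,0.3,0,1],
  [-11,-0.3,0.7,0,1],
  [-13,-0.7,1.4,0,1],
  [-15,-1.2,2.4,-1,1],
  [-16,-1.8,3.6,-2,1],
])

```text
t: 5.47
eef_pos: [0.5771, -0.1948, 0.243]
ee_rot: [-2.364, 1.567, -0.229]
force: [0.9, -0.4, -0.3]
width: 0.0498
```

Call:
step_arm([
  [0,-0.8,1.5,-1,1],
  [0,-1.8,3.4,-2,1],
  [0,-2.9,5.6,-3,1],
  [0,-4.1,8,-4,1],
  [0,-5.4,10.6,-5,1],
  [0,-6.8,13.2,-6,1],
  [0,-8.1,15.8,-7,1],
  [0,-9.4,18.4,-8,1],
  [0,-10.8,21,-9,1],
  [0,-12.1,23.6,-10,1],
])

```text
t: 6.3
eef_pos: [0.5519, 0.0713, 0.2397]
ee_rot: [-0.677, 1.571, 1.633]
force: [1.1, 1.0, -1.4]
width: 0.0496
```

Run:
```python
from station import *
from h import *
p=totep(-.015,.040);print(p)
go(get_state(),[*p,.24],144.6)
```

```text
[0.55244433 0.29449433]
t 6.3 tcp [0.5519 0.0713 0.2397] jaw 132.4 tilt 0.01 w 0.0496 q6 -1.31 F [ 1.1  1.  -1.4]
delta cm [ -0.02 -15.07  16.46] roll -12.2 alt 167.8
```

Call:
step_arm([
  [0,-1.8,2,-1.2,1],
  [0,-3.6,4,-2.4,1],
  [0,-5.4,6,-3.6,1],
  [0,-7.2,8,-4.8,1],
  [0,-9,9.9,-6,1],
  [0,-10.6,11.7,-7.4,1],
  [0,-12,13.2,-8.8,1],
  [0,-13.2,14.4,-10,1],
  [0,-14.1,15.3,-11.2,1],
  [0,-14.6,16,-12.2,1],
])

```text
t: 7.13
eef_pos: [0.553, 0.2875, 0.2393]
ee_rot: [1.341, 1.57, -2.419]
force: [2.1, -0.2, -2.4]
width: 0.0497
```

```bash
python3 look.py c 320,120,500,280 80,100,280,260;  python3 - <<'E'
from station import *
from h import *
p=totep(-.015,.040);print(p)
go(get_state(),[*p,.178],144.6)
E
```

```text
t 7.23 tcp [0.5529 0.287  0.2393] jaw 144.6 tilt 0.03 w 0.0499 q6 -1.41 F [-0.1 -1.1 -3. ]
delta cm [0. 0. 0.] roll 24.6 alt -155.4
[0.55244433 0.29449433]
t 7.23 tcp [0.5529 0.287  0.2393] jaw 144.6 tilt 0.03 w 0.0499 q6 -1.41 F [-0.1 -1.1 -3. ]
delta cm [ 6.13 -0.59  0.47] roll -0.0 alt 180.0
```

View pics/scene_c.png

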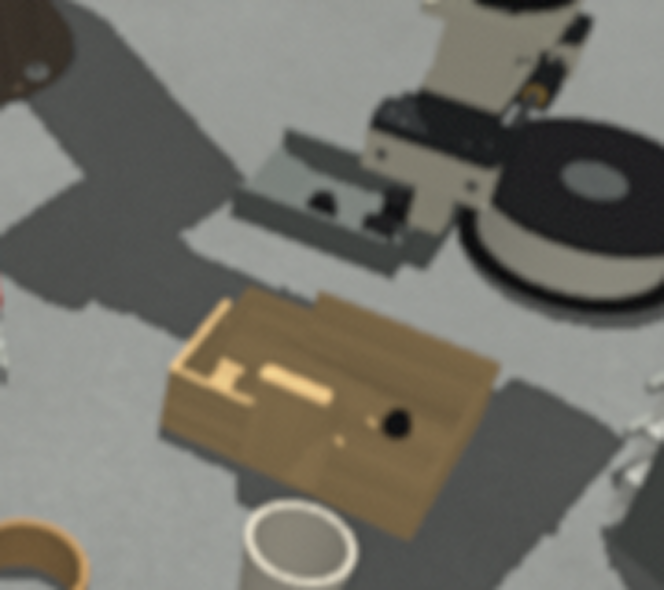

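View pics/top_c.png

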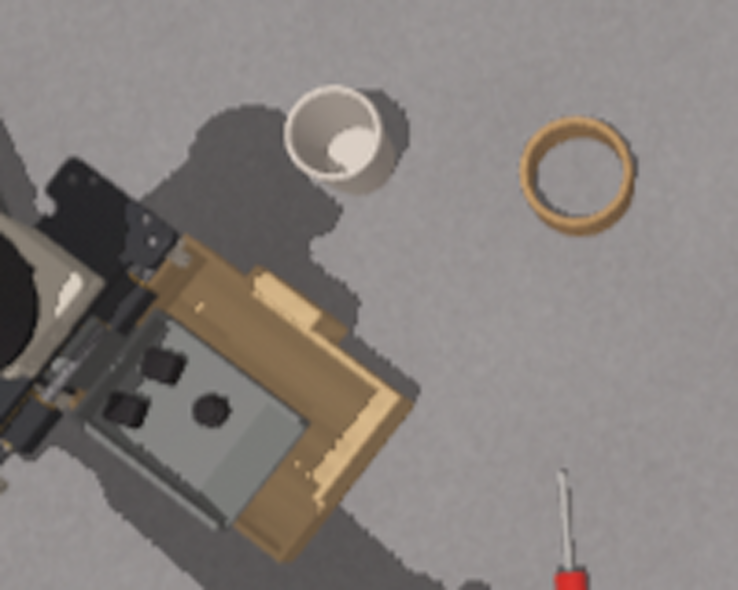

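Call:
step_arm([
  [0.7,-0.2,0.2,0,1],
  [1.5,-0.4,0.3,0,1],
  [2.5,-0.4,0.4,0,1],
  [3.5,-0.4,0.4,0,1],
  [4.5,-0.4,0.4,0,1],
  [5.3,-0.4,0.4,0,1],
  [5.9,-0.4,0.4,0,1],
  [6.1,-0.4,0.4,0,1],
  [6.1,-0.4,0.4,0,1],
  [6.1,-0.4,0.4,0,1],
])

```text
t: 8.07
eef_pos: [0.5524, 0.2918, 0.1788]
ee_rot: [-2.304, 1.57, 0.217]
force: [-0.1, 0.8, -1.7]
width: 0.0496
```

Call:
step_arm([
  [0,0,0,0,1],
  [0,0,0,0,1],
  [0,0,0,0,1],
  [0,0,0,0,1],
  [0,0,0,0,1],
  [0,0,0,0,1],
  [0,0,0,0,1],
  [0,0,0,0,1],
  [0,0,0,0,1],
  [0,0,0,0,1],
], squeeze=12)

```text
t: 8.9
eef_pos: [0.5522, 0.2917, 0.1786]
ee_rot: [0.986, 1.571, -2.776]
force: [0.2, 0.0, -1.2]
width: 0.0497
```

```bash
python3 look.py d 320,120,500,280 80,100,280,260
```

```text
t 9.0 tcp [0.5522 0.2917 0.1786] jaw 144.5 tilt 0.0 w 0.0496 q6 -1.42 F [-0.3 -1.  -1.1]
delta cm [0. 0. 0.] roll 24.5 alt -155.5
```

View pics/scene_d.png

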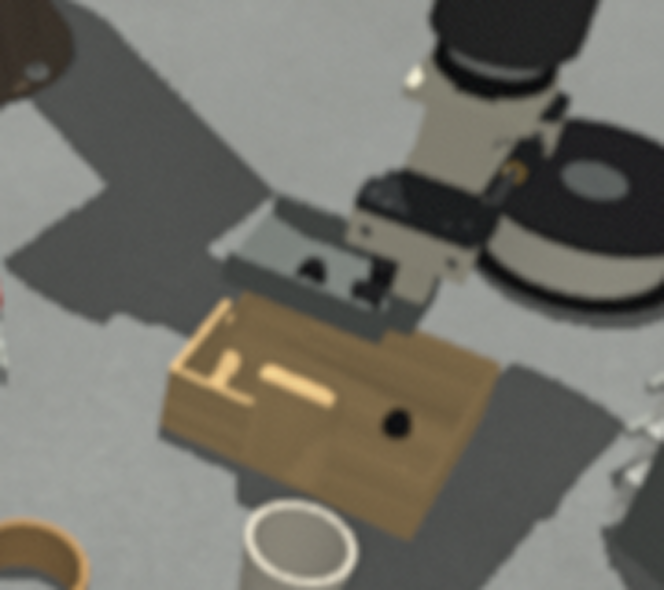

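Call:
step_arm([
  [0,0,0,0,1],
  [0,0,0,0,1],
  [0,0,0,0,1],
  [0,0,0,0,1],
  [0,0,0,0,1],
  [0,0,0,0,1],
  [0,0,0,0,1],
  [0,0,0,0,1],
  [0,0,0,0,1],
  [0,0,0,0,1],
], squeeze=6.5)

```text
t: 9.83
eef_pos: [0.5522, 0.2917, 0.1786]
ee_rot: [-0.93, 1.571, 1.591]
force: [-0.9, -0.5, -1.6]
width: 0.0498
```

```bash
python3 look.py e 320,120,500,280 -; python3 tilt.py scene_e.npz .5522 .2917 .1786 54.6
```

```text
t 9.88 tcp [0.5522 0.2917 0.1786] jaw 144.5 tilt 0.0 w 0.0498 q6 -1.42 F [ 0.4  0.1 -2.3]
delta cm [0. 0. 0.] roll 24.5 alt -155.5
-0.135 126 [0.0109 0.0356 0.0603]
-0.125 72 [0.0066 0.1289 0.1317]
-0.115 62 [0.0069 0.1263 0.129 ]
-0.105 60 [0.0065 0.1235 0.1263]
-0.095 56 [0.0067 0.1222 0.1245]
-0.085 34 [0.0079 0.1232 0.136 ]
-0.075 49 [0.0095 0.1323 0.1415]
-0.065 49 [0.1216 0.1234 0.1338]
-0.055 45 [0.0072 0.1224 0.1245]
-0.045 31 [0.1214 0.1253 0.1411]
-0.035 57 [0.13   0.1398 0.1419]
-0.025 69 [0.0067 0.1327 0.1412]
-0.015 15 [0.0063 0.0071 0.1476]
```

View pics/scene_e.png

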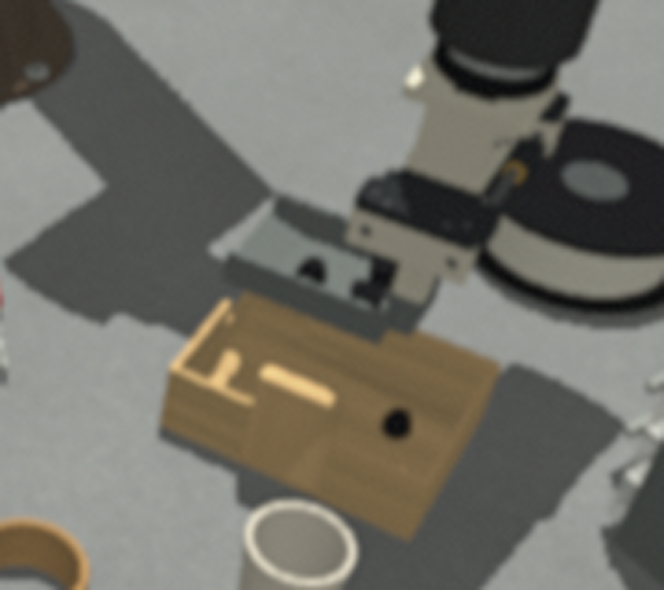

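Still flat. I'll lower the squeeze further.

Call:
step_arm([
  [0,0,0,0,1],
  [0,0,0,0,1],
  [0,0,0,0,1],
  [0,0,0,0,1],
  [0,0,0,0,1],
  [0,0,0,0,1],
  [0,0,0,0,1],
  [0,0,0,0,1],
  [0,0,0,0,1],
  [0,0,0,0,1],
], squeeze=4)

```text
t: 10.72
eef_pos: [0.5522, 0.2917, 0.1785]
ee_rot: [1.693, 1.571, -2.069]
force: [-0.1, 0.1, -1.7]
width: 0.0497
```

```bash
python3 look.py f 320,120,500,280 -; python3 tilt.py scene_f.npz .5522 .2917 .1786 54.6|awk '{print $1,$4,$5,$6}'|head -4
```

```text
t 10.77 tcp [0.5522 0.2917 0.1786] jaw 144.5 tilt 0.0 w 0.0502 q6 -1.42 F [-0.4  0.6 -0.9]
delta cm [0. 0. 0.] roll 24.5 alt -155.5
-0.135 0.0332 0.0593] 
-0.125 0.1165 0.1186] 
-0.115 0.1156 0.1182] 
-0.105 0.1144 0.1165]
```

Call:
step_arm([
  [0,0,0,0,1],
  [0,0,0,0,1],
  [0,0,0,0,1],
  [0,0,0,0,1],
  [0,0,0,0,1],
  [0,0,0,0,1],
  [0,0,0,0,1],
  [0,0,0,0,1],
  [0,0,0,0,1],
  [0,0,0,0,1],
], squeeze=3)

```text
t: 11.6
eef_pos: [0.5522, 0.2917, 0.1786]
ee_rot: [-2.285, 1.571, 0.236]
force: [0.9, 0.3, -1.5]
width: 0.0503
```

```bash
python3 look.py g 320,120,500,280 80,100,280,260; python3 tilt.py scene_g.npz .5522 .2917 .1786 54.6|awk '{print $1,$4,$5,$6}'
```

```text
t 11.7 tcp [0.5522 0.2917 0.1786] jaw 144.5 tilt 0.0 w 0.05 q6 -1.42 F [-0.3 -0.1 -0.6]
delta cm [0. 0. 0.] roll 24.5 alt -155.5
-0.135 0.032 0.0595] 
-0.125 0.0248 0.029 ]
-0.115 0.017 0.027 ]
-0.105 0.0077 0.0206] 
-0.095 0.0068 0.0079] 
-0.065 0.056 0.0581] 
-0.055 0.0592 0.0622] 
-0.045 0.065 0.0667] 
-0.035 0.0687 0.0738] 
-0.025 0.0735 0.0817] 
-0.015 0.0827 0.0867]
```

View pics/scene_g.png

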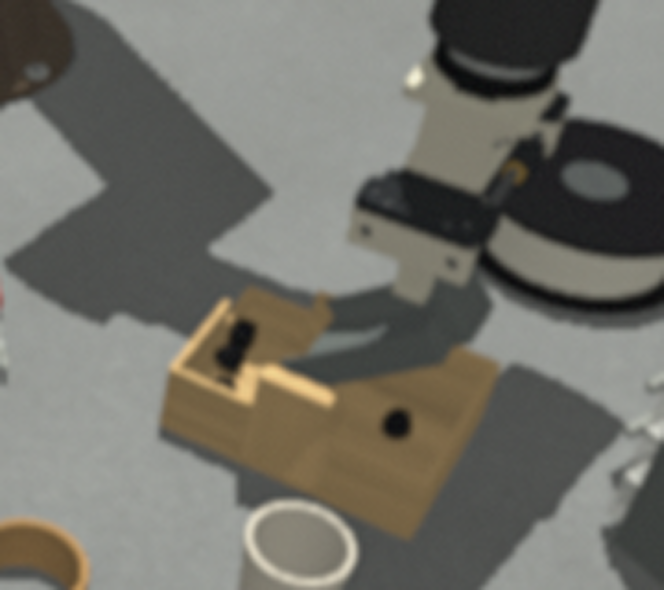

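View pics/top_g.png

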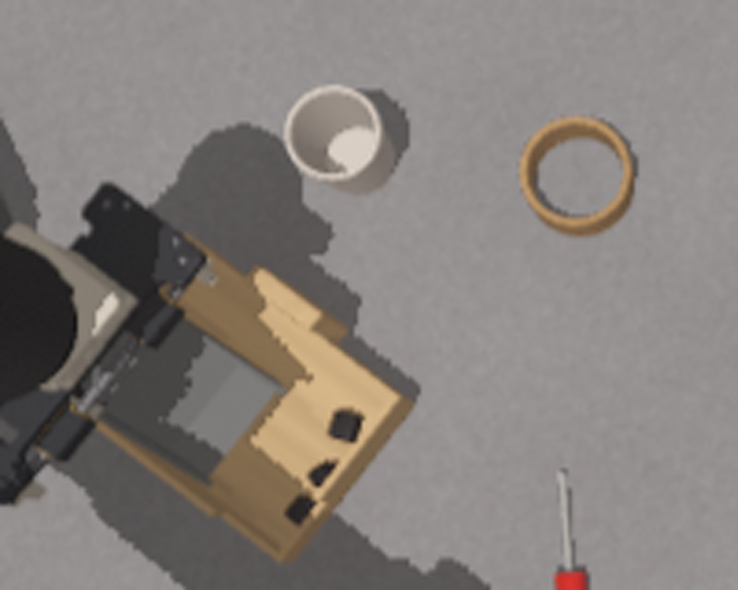

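Call:
step_arm([
  [0,0,0,0,1],
  [0,0,0,0,1],
  [-1,0,0,0,1],
  [-2.5,0,0,0,1],
  [-4,0,0,0,1],
  [-6,0,0,0,1],
  [-8,0,0,0,1],
  [-10,0,0,0,1],
  [-11,0,0,0,1],
  [-12,0,0,0,1],
], squeeze=25)

```text
t: 12.53
eef_pos: [0.5523, 0.2918, 0.3002]
ee_rot: [-1.684, 1.569, 0.837]
force: [-0.3, -0.5, -1.5]
width: 0.0498
```

Run:
```python
from station import *
from h import *
go(get_state(),[.5796,-.235,.26],120.3)
```

```text
t 12.53 tcp [0.5523 0.2918 0.3002] jaw 144.5 tilt 0.1 w 0.0498 q6 -1.42 F [-0.3 -0.5 -1.5]
delta cm [  3.96  41.29 -32.84] roll 24.2 alt -155.8
```

Call:
step_arm([
  [0,1.2,-1,0.5,1],
  [0,3,-2.4,1.5,1],
  [0,5.4,-4.2,3,1],
  [0,7.8,-6.2,4.5,1],
  [0,10.2,-8.2,6,1],
  [0,12.6,-10,7.5,1],
  [0,15,-12,9,1],
  [0,17.4,-13.8,10,1],
  [0,19.8,-15.8,11,1],
  [0,22.2,-17.6,12,1],
])

```text
t: 13.37
eef_pos: [0.5657, 0.0068, 0.2979]
ee_rot: [0.993, 1.57, -2.98]
force: [0.2, -0.5, -1.9]
width: 0.0501
```

Run:
```python
from station import *
from h import *
go(get_state(),[.5796,-.235,.22],120.3)
```

```text
t 13.37 tcp [0.5657 0.0068 0.2979] jaw 132.4 tilt 0.07 w 0.0501 q6 -1.19 F [ 0.2 -0.5 -1.9]
delta cm [  7.79  15.27 -18.8 ] roll 12.1 alt -167.9
```

Call:
step_arm([
  [0,2.4,-2.6,1,1],
  [0,4.6,-5.2,2.5,1],
  [0,6.8,-7.8,4,1],
  [0,8.8,-10.2,5.5,1],
  [0,10.6,-12.4,7,1],
  [1,12,-14.4,8.5,1],
  [2.5,13.2,-16,10,1],
  [4.5,14.2,-17.4,11,1],
  [6,14.9,-18.2,12,1],
  [7.5,15.2,-18.5,12.1,1],
])

```text
t: 14.2
eef_pos: [0.5779, -0.2322, 0.2214]
ee_rot: [0.924, 1.568, 3.021]
force: [0.1, 0.4, -1.2]
width: 0.0499
```

```bash
python3 look.py h 160,120,320,270 -
python3 - <<'E'
from station import *
from h import *
go(get_state(),[.5796,-.235,.06],120.3)
E
```

```text
t 14.25 tcp [ 0.5765 -0.2317  0.2181] jaw 120.2 tilt 0.39 w 0.0501 q6 -0.97 F [-2.3 -0.4 -4.7]
delta cm [0. 0. 0.] roll 0.2 alt -179.8
t 14.25 tcp [ 0.5765 -0.2317  0.2181] jaw 120.2 tilt 0.39 w 0.0501 q6 -0.97 F [-2.3 -0.4 -4.7]
delta cm [15.81 -0.18 -0.52] roll -0.1 alt 179.9
```

View pics/scene_h.png

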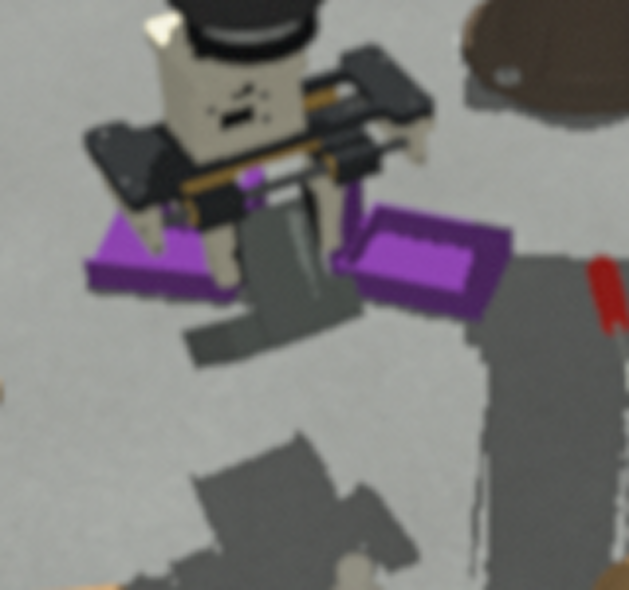

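Call:
step_arm([
  [1,0,0,0,1],
  [2.5,-0.1,-0.2,0,1],
  [4,-0.1,-0.2,0,1],
  [5.5,-0.1,-0.2,0,1],
  [6.5,-0.1,-0.2,0,1],
  [7.5,-0.1,-0.2,0,1],
  [8.5,-0.1,-0.2,0,1],
  [9.5,-0.1,-0.2,0,1],
  [10.5,-0.1,-0.2,0,1],
  [11.5,-0.1,-0.2,0,1],
], squeeze=3.5)

```text
t: 15.08
eef_pos: [0.5816, -0.2316, 0.1083]
ee_rot: [-2.293, 1.57, -0.192]
force: [-0.1, 0.4, 0.7]
width: 0.0497
```

```bash
python3 look.py i 160,120,320,270 -
```

```text
t 15.13 tcp [ 0.5801 -0.2313  0.1058] jaw 120.3 tilt 0.14 w 0.0498 q6 -0.97 F [-0.4  1.3 -2.5]
delta cm [0. 0. 0.] roll 0.3 alt -179.7
```

View pics/scene_i.png

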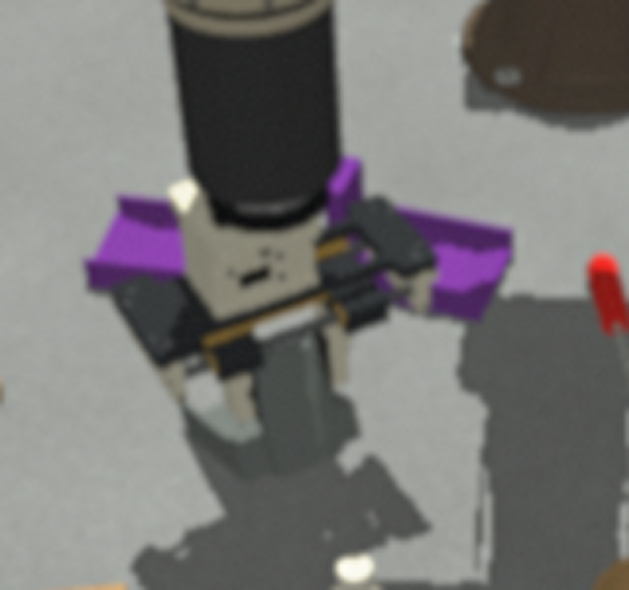

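It is flattening as planned, so I'll continue down, release, and rise.

Call:
step_arm([
  [1,0,0,0,1],
  [2,0,0,0,1],
  [3,0,0,0,1],
  [3.6,0,0,0,1],
  [4.1,0,0,0,1],
  [4.3,0,0,0,1],
  [4.3,0,0,0,1],
  [4.3,0,0,0,0.7],
  [4.3,0,0,0,0],
  [4.3,0,0,0,0],
])

```text
t: 15.97
eef_pos: [0.5813, -0.2317, 0.0662]
ee_rot: [-2.332, 1.57, -0.231]
force: [0.5, -0.4, -0.5]
width: 0.0581
```

Call:
step_arm([
  [0,0,0,0,0],
  [0,0,0,0,0],
  [0,0,0,0,0],
  [-1,0,0,0,0],
  [-2.5,0,0,0,0],
  [-5,0,0,0,0],
  [-8,0,0,0,0],
  [-11,0,0,0,0],
  [-14,0,0,0,0],
  [-17,0,0,0,0],
])

```text
t: 16.8
eef_pos: [0.5807, -0.2316, 0.2381]
ee_rot: [-2.352, 1.57, -0.251]
force: [0.3, -0.0, -0.9]
width: 0.0878
```

```bash
python3 look.py j 160,120,320,270 -; python3 tilt.py scene_j.npz .5796 -.235 .1 30.3
python3 - <<'E'
from station import *
from h import *
go(get_state(),[*totep(.083,0),.2],54.6)
E
```

```text
t 16.85 tcp [ 0.5834 -0.2327  0.2452] jaw 120.4 tilt 0.57 w 0.0875 q6 -0.97 F [ 3.3 -1.4  6.7]
delta cm [0. 0. 0.] roll 0.4 alt -179.6
-0.125 36 [0.0094 0.0112 0.0133]
-0.115 62 [0.0087 0.0104 0.014 ]
-0.105 59 [0.0064 0.0081 0.0118]
-0.095 27 [0.0061 0.0071 0.0095]
-0.085 11 [0.0061 0.0062 0.0071]
-0.075 5 [0.0064 0.0069 0.0071]
-0.065 10 [0.0063 0.0067 0.0078]
-0.055 4 [0.0062 0.0067 0.0069]
-0.045 5 [0.0061 0.0064 0.0074]
-0.035 5 [0.0062 0.007  0.0077]
t 16.85 tcp [ 0.5834 -0.2327  0.2452] jaw 120.4 tilt 0.57 w 0.0875 q6 -0.97 F [ 3.3 -1.4  6.7]
delta cm [  4.4  -24.37  36.48] roll 65.8 alt -114.2
```

View pics/scene_j.png

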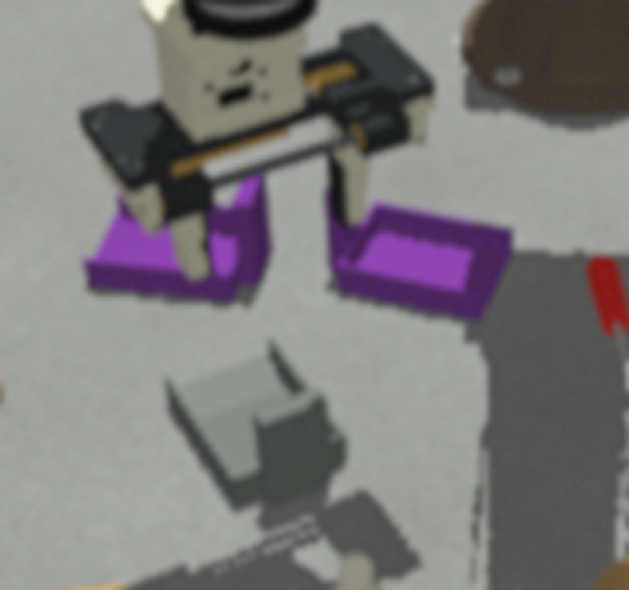

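Call:
step_arm([
  [0,-1.5,2.2,3,0],
  [0,-3.2,4.8,7,0],
  [0,-4.9,7.4,12,0],
  [0,-6.6,10,17,0],
  [0,-8.3,12.5,22,0],
  [0,-10,15,27,0],
  [0,-11.7,17.5,32,0],
  [0,-13.4,20,37,0],
  [0,-15.1,22.5,42,0],
  [0,-16.8,25,47,0],
])

```text
t: 17.68
eef_pos: [0.5994, 0.0705, 0.2364]
ee_rot: [-0.935, 1.57, 0.341]
force: [-0.5, -0.1, 0.5]
width: 0.0878
```

Run:
```python
from station import *
from h import *
go(get_state(),[*totep(.083,0),.15],54.6)
```

```text
t 17.68 tcp [0.5994 0.0705 0.2364] jaw 73.1 tilt 0.05 w 0.0878 q6 -2.31 F [-0.5 -0.1  0.5]
delta cm [ 8.65  2.98 13.16] roll 18.5 alt -161.5
```

Call:
step_arm([
  [0,0.3,1.3,-7,0],
  [0,0.6,2.6,-14,0],
  [0,0.9,3.9,-21,0],
  [0,1.2,5.2,-28,0],
  [0,1.5,6.5,-35,0],
  [0,1.8,7.8,-42,0],
  [0,2.1,9.1,-49,0],
  [0,2.4,10.4,-56,0],
  [0,2.7,11.7,-63,0],
  [0,3,13,-70,0],
])

```text
t: 18.52
eef_pos: [0.608, 0.2028, 0.2362]
ee_rot: [-2.013, 1.57, 0.495]
force: [-0.2, 0.3, 0.7]
width: 0.0875
```

Call:
step_arm([
  [0,0,0,-7,0],
  [0,0,0,-14,0],
  [0,0,0,-21,0],
  [0,0,0,-28,0],
  [0,0,0,-35,0],
  [0,0,0,-42,0],
  [0,0,0,-49,0],
  [0,0,0,-56,0],
  [0,0,0,-63,0],
  [0,0,0,-70,0],
])

```text
t: 19.35
eef_pos: [0.608, 0.2021, 0.2363]
ee_rot: [3.03, 1.57, 0.477]
force: [0.0, -0.7, -0.5]
width: 0.0876
```

Run:
```python
from station import *
from h import *
go(get_state(),[*totep(.083,0),.14],54.6)
```

```text
t 19.35 tcp [0.608  0.2021 0.2363] jaw -146.3 tilt 0.03 w 0.0876 q6 -0.04 F [ 0.  -0.7 -0.5]
delta cm [ 9.63 -0.19 -0.26] roll -20.9 alt 159.1
```

Call:
step_arm([
  [1,-0.1,-0.1,-7,0],
  [2.5,-0.2,-0.2,-14,0],
  [4,-0.2,-0.2,-21,0],
  [5.5,-0.2,-0.2,-21,0],
  [7,-0.2,-0.2,-21,0],
  [8,-0.2,-0.2,-21,0],
  [9,-0.2,-0.2,-21,0],
  [9.6,-0.2,-0.2,-21,0],
  [9.6,-0.2,-0.2,-21,0],
  [9.6,-0.2,-0.2,-21,0],
])

```text
t: 20.18
eef_pos: [0.6089, 0.205, 0.1398]
ee_rot: [1.392, 1.571, -0.801]
force: [0.5, -0.5, 0.8]
width: 0.0874
```

```bash
python3 look.py k 320,120,500,280 -
python3 - <<'E'
from station import *
from h import *
go(get_state(),[*totep(.083,0),.084],54.6)
f=np.load("scene_k.npz");w=cloud(f);b=f["pixels"].astype(int)
s=w[195:270,358:462].reshape(-1,3)
a,c=ax(TOTE[1]);u=(s[:,:2]-TOTE[0])@a;v=(s[:,:2]-TOTE[0])@c
q=(abs(u-.083)<.02)&(abs(v)<.045)&(s[:,2]>.099)&(s[:,2]<.11)
print(q.sum(),"tab u",u[q].min(),u[q].max(),"v",v[q].min(),v[q].max())
E
```

```text
t 20.23 tcp [0.609  0.2051 0.1402] jaw -125.6 tilt 0.05 w 0.0875 q6 0.32 F [-0.3 -0.4 -0.6]
delta cm [0. 0. 0.] roll -65.6 alt 114.4
t 20.23 tcp [0.609  0.2051 0.1402] jaw -125.6 tilt 0.05 w 0.0875 q6 0.32 F [-0.3 -0.4 -0.6]
delta cm [ 5.62  0.01 -0.  ] roll -0.2 alt 179.8
133 tab u 0.07475786223097193 0.09410161713675085 v -0.031615418649962965 0.028087320112207468
```

View pics/scene_k.png

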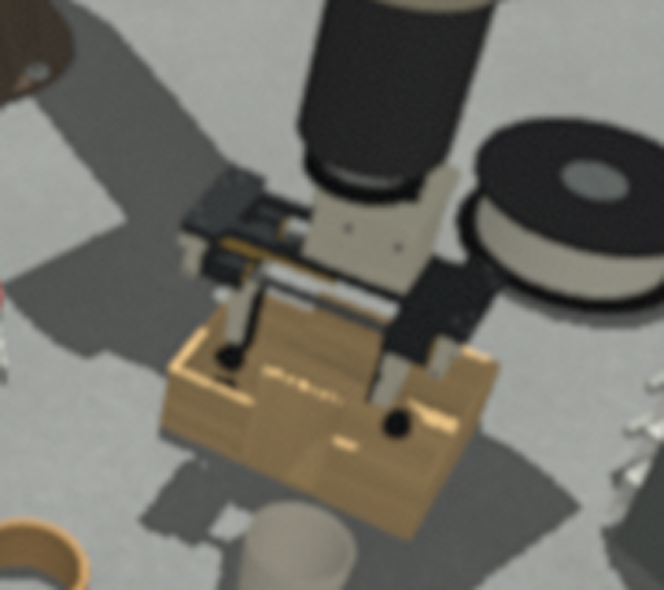

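Call:
step_arm([
  [1,0,0,0,0],
  [2,0,0,0,0],
  [3,0,0,0,0],
  [4,0,0,0,0],
  [5,0,0,0,0],
  [5.5,0,0,0,0],
  [5.5,0,0,0,0.5],
  [5.5,0,0,0,1],
  [5.5,0,0,0,1],
  [5.5,0,0,0,1],
], squeeze=8)

```text
t: 21.07
eef_pos: [0.6091, 0.2052, 0.0852]
ee_rot: [2.716, 1.57, 0.523]
force: [0.2, 0.4, 0.1]
width: 0.0662
```

Call:
step_arm([
  [0,0,0,0,1],
  [0,0,0,0,1],
  [0,0,0,0,1],
  [0,0,0,0,1],
  [-0.4,-0.2,0,0,1],
  [-0.8,-0.5,0,0,1],
  [-1.35,-0.8,0,0,1],
  [-2,-1.25,0,0,1],
  [-2.6,-1.7,0,0,1],
  [-2.6,-1.7,0,0,1],
], squeeze=6)

```text
t: 21.9
eef_pos: [0.5948, 0.2158, 0.1124]
ee_rot: [2.768, 1.569, 0.576]
force: [0.8, 0.1, -0.2]
width: 0.06
```

```bash
python3 look.py l 320,120,500,280 -
```

```text
t 21.95 tcp [0.595  0.2156 0.1119] jaw -125.6 tilt 0.12 w 0.06 q6 0.29 F [ 1.3 -0.9  1. ]
delta cm [0. 0. 0.] roll -65.6 alt 114.4
```

View pics/scene_l.png

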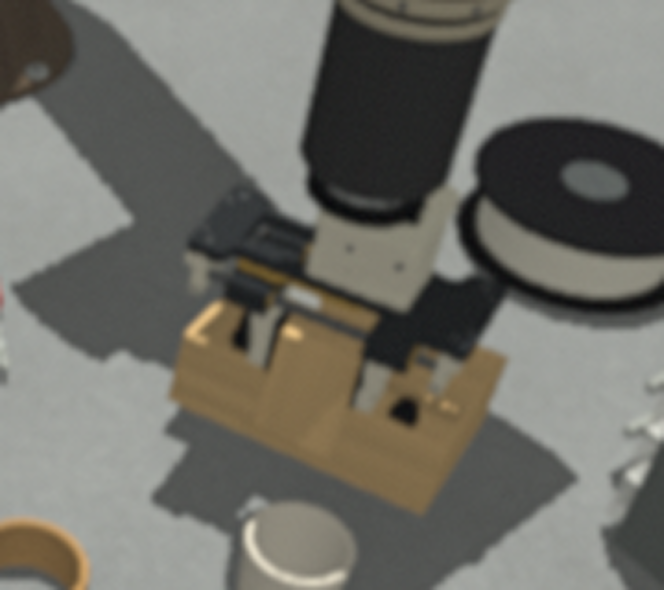

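Call:
step_arm([
  [-0.6,-0.5,0,0,1],
  [-1.2,-1,0,0,1],
  [-1.8,-1.5,0,0,1],
  [-2.3,-2.1,0,0,1],
  [-2.8,-2.7,0,0,1],
  [-3.3,-3.3,0,0,1],
  [-3.8,-3.9,0,0,1],
  [-4.2,-4.6,0,0,1],
  [-4.2,-4.6,0,0,1],
  [-4.2,-4.6,0,0,1],
], squeeze=6)

```text
t: 22.78
eef_pos: [0.5575, 0.2423, 0.1533]
ee_rot: [2.77, 1.569, 0.578]
force: [0.7, 0.7, 0.0]
width: 0.0601
```

Call:
step_arm([
  [0,0,0,0,1],
  [0,0,0,0,1],
  [0,0,0,0,1],
  [-0.5,0,0,0,1],
  [-1.5,0,0,0,1],
  [-3,0,0,0,1],
  [-4.5,0,0,0,1],
  [-6,0,0,0,1],
  [-7,0,0,0,1],
  [-8,0,0,0,1],
], squeeze=60)

```text
t: 23.62
eef_pos: [0.5574, 0.2415, 0.2336]
ee_rot: [-2.506, 1.571, 1.584]
force: [-0.5, -0.6, -2.6]
width: 0.0596
```

```bash
python3 look.py m 320,100,520,280 60,100,280,280
```

```text
t 23.72 tcp [0.5581 0.2419 0.2344] jaw -125.6 tilt 0.15 w 0.0599 q6 0.22 F [ 0.6 -0.6 -2.8]
delta cm [0. 0. 0.] roll -65.6 alt 114.4
```

View pics/scene_m.png

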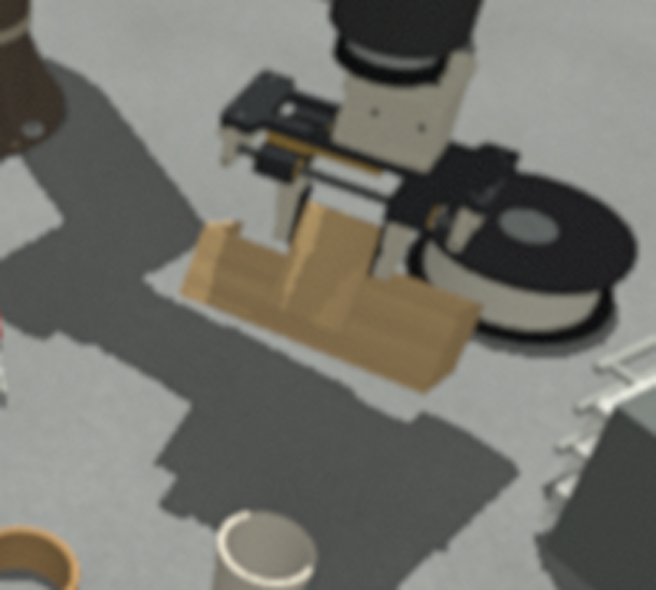

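View pics/top_m.png

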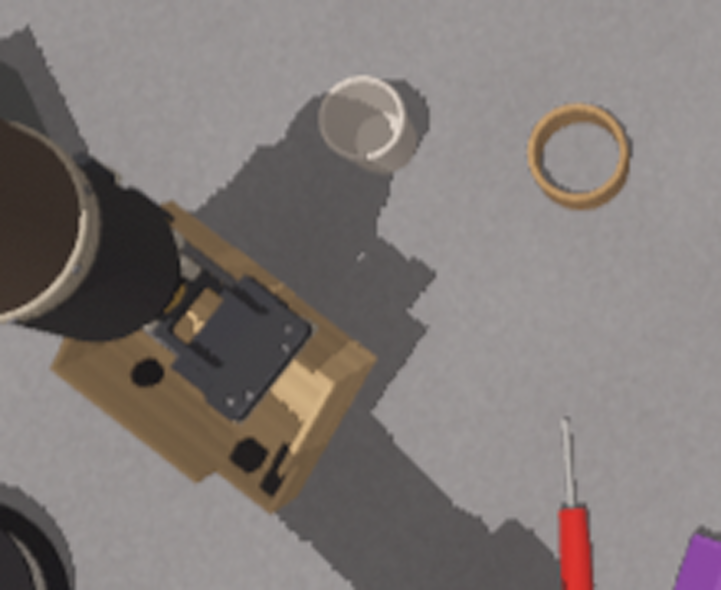

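Call:
step_arm([
  [0,0,0.7,0,1],
  [0,0,2.1,0,1],
  [0,0,4.2,0,1],
  [0,0,7.2,0,1],
  [0,0,11.3,0,1],
  [0,0,7.2,0,1],
  [0,0,3.1,0,1],
  [0,0,0.2,0,1],
  [0,0,-1.6,0,1],
  [0,0,-2.2,0,1],
])

```text
t: 24.55
eef_pos: [0.5708, 0.261, 0.2307]
ee_rot: [-0.298, 1.569, -2.49]
force: [-0.3, -0.5, -2.1]
width: 0.0597
```

```bash
python3 look.py n - 60,100,280,280;python3 look.py n 320,100,520,280 60,100,280,280
```

```text
t 24.6 tcp [0.5706 0.2607 0.2305] jaw -125.6 tilt 0.14 w 0.0598 q6 0.21 F [ 1.4  1.2 -1.7]
delta cm [0. 0. 0.] roll -65.6 alt 114.4
t 24.7 tcp [0.5694 0.2589 0.2311] jaw -125.6 tilt 0.16 w 0.0594 q6 0.21 F [-0.6 -0.7 -2.3]
delta cm [0. 0. 0.] roll -65.6 alt 114.4
```

View pics/top_n.png

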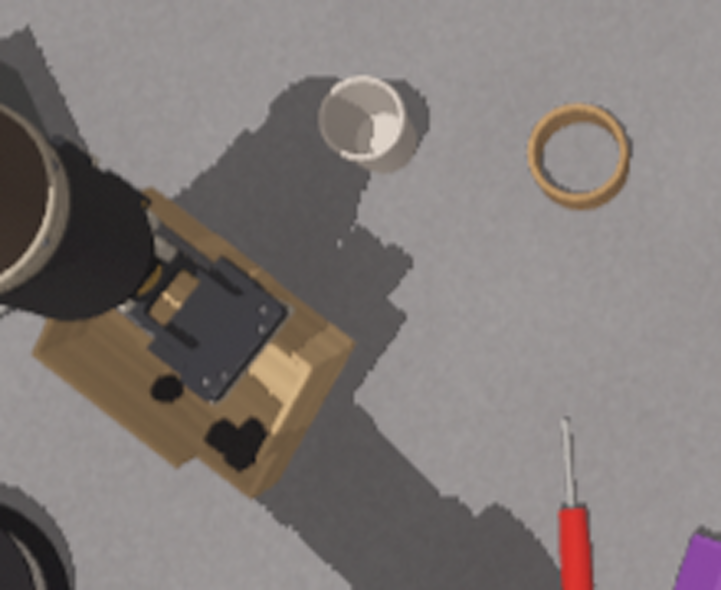

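View pics/scene_n.png

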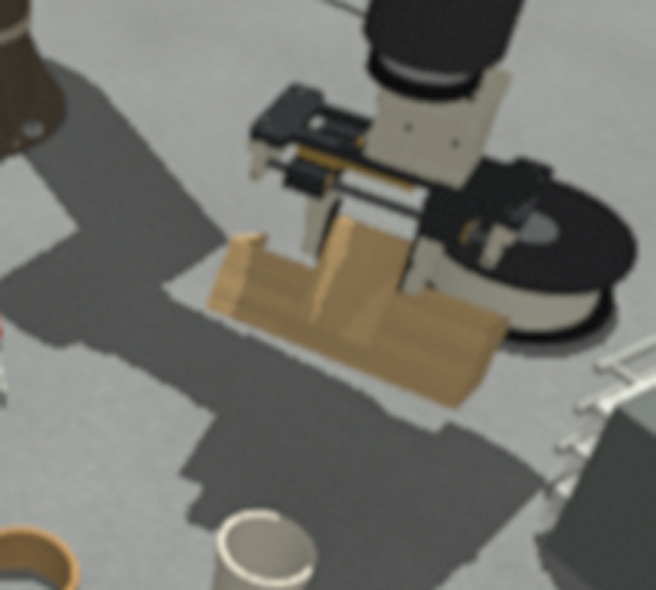

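Call:
step_arm([
  [-0.5,0,0.3,0,1],
  [-1,0,0.9,0,1],
  [-1.5,0,1.8,0,1],
  [-2,0,3,0,1],
  [-2.5,0,4.5,0,1],
  [-3,0,6.3,0,1],
  [-3,0,8.4,0,1],
  [-3,0,11,0,1],
  [-3,0,14.5,0,1],
  [-3,0,18.6,0,1],
])

```text
t: 25.53
eef_pos: [0.4605, 0.1069, 0.2629]
ee_rot: [2.735, 1.57, 0.543]
force: [0.3, -0.7, -1.5]
width: 0.0599
```

Call:
step_arm([
  [0,0,-4.1,0,1],
  [0,0,-8.1,0,1],
  [0,0,-11.4,0,1],
  [0,0,-14.1,0,1],
  [0,0,-16.3,0,1],
  [0,0,-18,0,1],
  [0,0,-19.3,0,1],
  [0,0,-20.2,0,1],
  [0,0,-20.8,0,1],
  [0,0,-21,0,1],
])

```text
t: 26.37
eef_pos: [0.5842, 0.2789, 0.2629]
ee_rot: [2.989, 1.571, 0.796]
force: [0.2, -1.0, -2.1]
width: 0.0598
```

```bash
python3 look.py o 320,60,560,280 40,100,280,280
```

```text
t 26.47 tcp [0.5839 0.2785 0.2628] jaw -125.6 tilt 0.01 w 0.0596 q6 0.2 F [ 0.1  0.2 -1.9]
delta cm [0. 0. 0.] roll -65.6 alt 114.4
```

View pics/top_o.png

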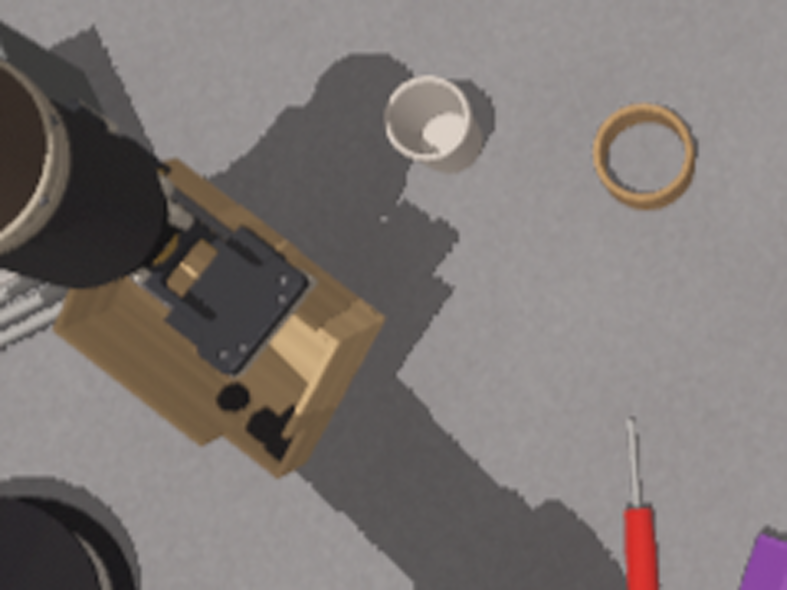

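```bash
cat > dist.py <<'E'
import sys
from station import *
from h import *
from scipy.optimize import least_squares
s=get_state();f=np.load(sys.argv[1]);w=cloud(f);rgb=f["pixels"].astype(int)
R=Ro.from_euler("xyz",s["ee_rot"]).as_matrix(); G=s["eef_pos"]-R[:,0]*.002
Y=-R[:,2]; X0=R[:,1] # tote y, horizontal tote x
def T(th,dx=0,dz=0):
    X=np.cos(th)*X0+np.sin(th)*np.array([0,0,1.]);Z=np.cross(X,Y)
    M=np.c_[X,Y,Z]; return M,G-M@np.array([.083+dx,0,.086+dz])
a,b,c,d=map(int,sys.argv[2].split(","))
P=w[b:d,a:c].reshape(-1,3);C=rgb[b:d,a:c].reshape(-1,3)
wood=np.isfinite(P[:,0])&(C[:,0]-C[:,2]>25)&(P[:,2]>.05)
def res(p):
    M,o=T(*p);q=(P[wood]-o)@M
    # distance to nearest of planes: floor z=.005, walls inner/outer
    D=np.stack([q[:,2]-.005,q[:,0]+.07,q[:,0]+.075,q[:,0]-.07,q[:,1]+.095,q[:,1]-.095,q[:,2]-.06,q[:,2]-.036,q[:,0]-.091],1)
    return np.clip(np.abs(D).min(1),0,.02)
r=min((least_squares(res,[np.radians(t),0,0],loss="soft_l1",f_scale=.003,x_scale=[.1,.01,.01]) for t in(20,27,34)),key=lambda r:r.cost)
M,o=T(*r.x);print("tilt deg",np.degrees(r.x[0]),r.x[1:],"med res",np.median(res(r.x)),wood.sum())
print("corner world",o+M@[-.07,-.095,.005],"low edge +y",o+M@[-.075,.1,0],"low edge -y",o+M@[-.075,-.1,0])
blk=((rgb.max(-1)<60)).astype(np.uint8);L=np.zeros_like(blk);L[b:d,a:c]=blk[b:d,a:c]
n,lab,st,ce=cv2.connectedComponentsWithStats(L)
for i in range(1,n):
    if st[i,4]<12: continue
    q=(w[lab==i]-o)@M;q=q[np.isfinite(q[:,0])]
    if len(q)==0: continue
    m=q.mean(0)
    if abs(m[0])<.075 and abs(m[1])<.1 and -.01<m[2]<.06:
        dd=np.linalg.norm(q-np.array([-.07,-.095,.005]),axis=1)
        print(st[i,4],np.round(ce[i]),"tote",np.round(m,3),"min",np.round(q.min(0),3),"max",np.round(q.max(0),3),"maxdist",dd.max().round(3))
E
python3 dist.py top_o.npz 50,140,160,250
```

```text
tilt deg 29.732441409812516 [-0.00415614  0.00223882] med res 0.0012022178667080293 3312
corner world [0.45709613 0.25261977 0.11874118] low edge +y [0.5692319  0.41216347 0.11193763] low edge -y [0.452669   0.24964242 0.11191949]
61 [111. 221.] tote [-0.059 -0.03   0.018] min [-0.069 -0.038  0.005] max [-0.049 -0.02   0.027] maxdist 0.077
124 [122. 231.] tote [-0.058 -0.07   0.023] min [-0.075 -0.089  0.009] max [-0.034 -0.052  0.03 ] maxdist 0.047
```

```bash
python3 -c "
import numpy as np,cv2
f=np.load('top_o.npz')['pixels'][200:250,90:150,::-1].astype(float)
cv2.imwrite('pics/z_o.png',cv2.resize(np.clip(f*2.2,0,255).astype('uint8'),None,fx=11,fy=11,interpolation=cv2.INTER_CUBIC))"
```

```text
(no output)
```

View pics/z_o.png

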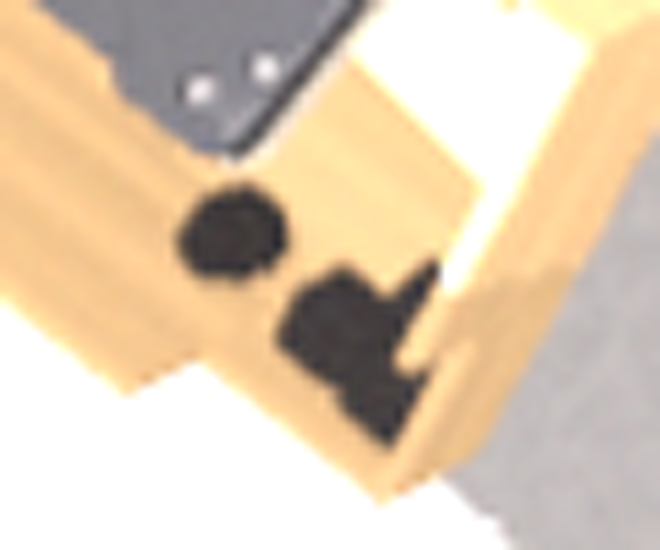

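View pics/scene_o.png

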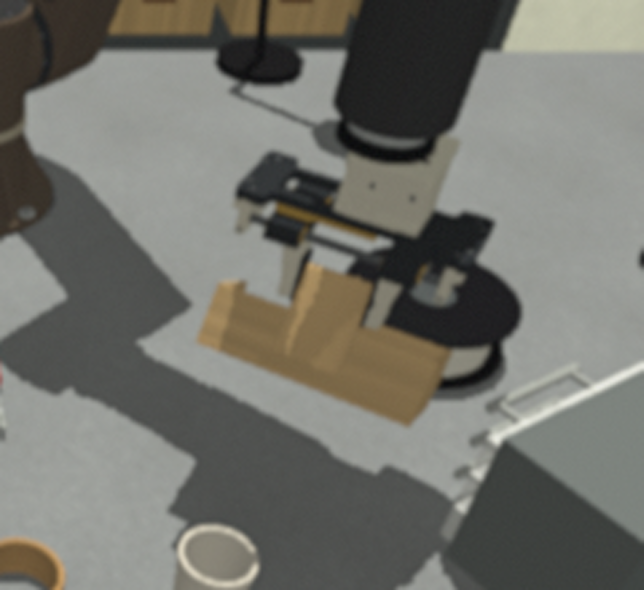

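```bash
python3 - <<'E'
from h import *
f=np.load("top0.npz");w=cloud(f)
for n,(a,b,c,d) in {"spool":(0,250,85,325),"rack":(0,105,92,210)}.items():
    q=w[b:d,a:c].reshape(-1,3);q=q[np.isfinite(q[:,0])&(q[:,2]>.02)];print(n,np.round(q.min(0),3),np.round(q.max(0),3))
g=np.load("top_o.npz");w1=cloud(g)
for n,(a,b,c,d) in {"cup":(155,122,190,156),"tape":(220,128,254,163),"glue":(294,130,314,152)}.items():
    for W in(w,w1):
        q=W[b:d,a:c].reshape(-1,3);q=q[q[:,2]>.035];print(n,np.round(q.mean(0),3))
E
python3 look.py p 0,60,560,400 0,0,560,420
```

```text
spool [0.227 0.424 0.021] [0.417 0.611 0.073]
rack [0.525 0.43  0.02 ] [0.789 0.637 0.168]
cup [0.737 0.185 0.068]
cup [0.737 0.185 0.068]
tape [0.72  0.01  0.044]
tape [0.719 0.01  0.044]
glue [ 0.731 -0.176  0.073]
glue [ 0.732 -0.176  0.074]
t 26.57 tcp [0.5838 0.2784 0.2629] jaw -125.7 tilt 0.01 w 0.0597 q6 0.2 F [ 0.3 -0.1 -1.3]
delta cm [0. 0. 0.] roll -65.7 alt 114.3
```

View pics/top_p.png

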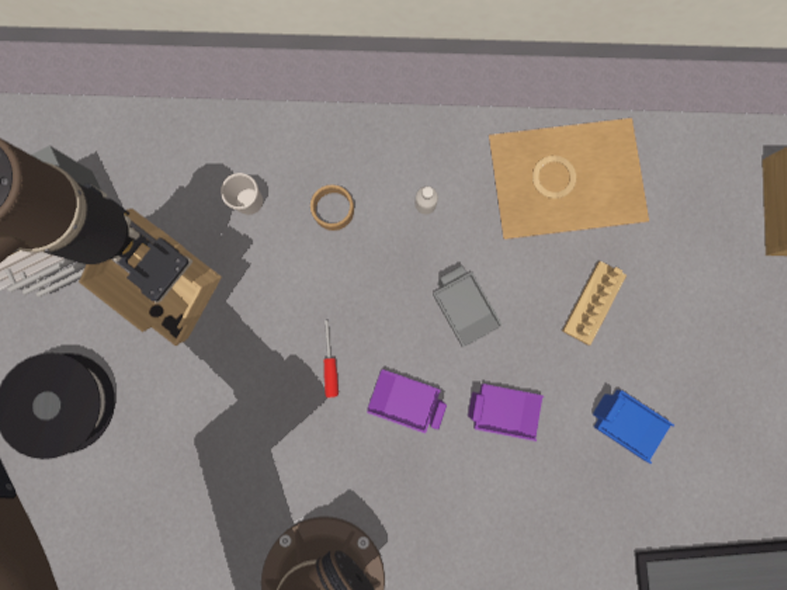

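The rack is only a few centimetres from the tote's +y end, so I'll move 10 cm away with a gentle start and a brisk stop, which also pushes the parts toward the corner.

Call:
step_arm([
  [0,0,0.3,0,1],
  [0,0,0.9,0,1],
  [0,0,1.8,0,1],
  [0,0,3,0,1],
  [0,0,4.5,0,1],
  [0,0,6.2,0,1],
  [0,0,8,0,1],
  [0,0,10,0,1],
  [0,0,10,0,1],
  [0,0,10,0,1],
])

```text
t: 27.4
eef_pos: [0.5251, 0.1964, 0.2634]
ee_rot: [2.887, 1.569, 0.694]
force: [0.9, 1.3, -1.4]
width: 0.0595
```

Call:
step_arm([
  [0,0,0,0,1],
  [0,0,0,0,1],
  [0,0,0,0,1],
  [0,0,0,0,1],
  [0,0,0,0,1],
  [0,0,0,0,1],
  [0,0,0,0,1],
  [0,0,0,0,1],
  [0,0,0,0,1],
  [0,0,0,0,1],
])

```text
t: 28.23
eef_pos: [0.526, 0.1978, 0.2625]
ee_rot: [-0.942, 1.571, -3.135]
force: [-0.1, -0.1, -2.5]
width: 0.0597
```

```bash
python3 look.py q 320,100,520,280 60,130,220,280; python3 dist.py top_q.npz 60,140,200,270; python3 -c "
import numpy as np
from station import *
print(np.abs(get_state()['qd']).max())
from h import *
f=np.load('top_q.npz');w=cloud(f)
a,c=ax(TRAY[1]);u=(w[...,:2]-TRAY[0])@a;v=(w[...,:2]-TRAY[0])@c
m=(abs(u)<.035)&(abs(v)<.03);print('tray floor z',np.percentile(w[...,2][m],[5,50,95]))
m=(abs(u+.0)<.035)&(abs(v)<.03)&(u<-.02);print(np.median(w[...,2][m]))
"
```

```text
t 28.33 tcp [0.526  0.1978 0.2626] jaw -125.6 tilt 0.0 w 0.0601 q6 0.24 F [-0.5 -0.1 -1.5]
delta cm [0. 0. 0.] roll -65.6 alt 114.4
tilt deg 29.685152431627767 [-0.00407055  0.00254277] med res 0.0013074430269877824 3171
corner world [0.39913229 0.17187334 0.11824737] low edge +y [0.51124089 0.33143601 0.11143842] low edge -y [0.39470116 0.16889835 0.11142709]
186 [151. 253.] tote [-0.058 -0.063  0.021] min [-0.074 -0.091  0.004] max [-0.033 -0.033  0.03 ] maxdist 0.064
0.0017690832665020082
tray floor z [-0.00019221  0.00417062  0.00813345]
0.0038456823150738854
```

View pics/top_q.png

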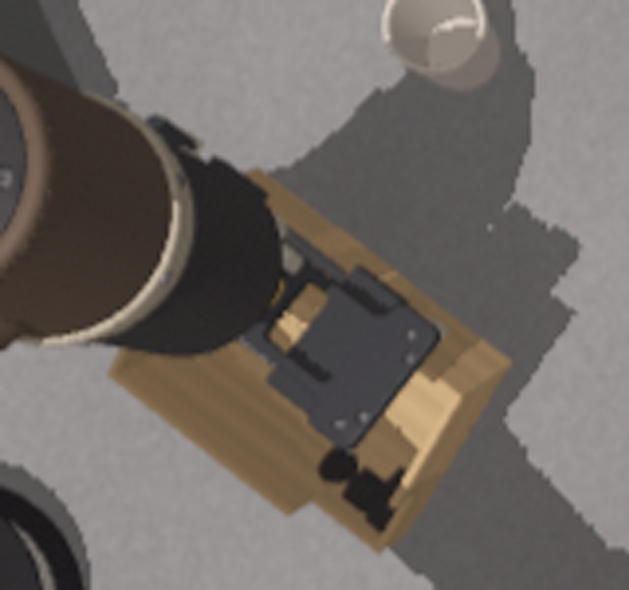

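The four parts are together in the cut corner. The farthest visible part of the cluster is 64 mm from the inner corner point, the tilt is 29.7° and the corner is at z ≈ 118 mm. The arm is still and the tray is flat, so I'm handing in.

```bash
python3 -c "
from station import *
print(job_done())"
```

```text
the job is handed in; nothing more can be done
None
```

I finished the task and handed it in at about 28 s; `job_done()` gave no verdict. The tote ends held in the gripper, tilted, with all four parts in its cut-down corner.

- **Pouring:** I gripped the grey tray across its tab and carried it flat over the tote. Easing the grip let the tray swing lip-down, and the three parts landed at the tote's -y end.
- **Tray:** I set it back down near where it started. The last depth check shows its floor flat, at about 4 mm.
- **Tote:** I gripped it across its tab, tilted it on its bottom edge, tightened the grip to 60 N and lifted. A few sideways jerks then moved knob2 into the corner beside the other three.

**Last checks:**
- The tote's tilt is 29.7°.
- Its inner corner is about 118 mm above the bench.
- The part farthest from the corner shows at no more than 64 mm (limit 90 mm).
- The arm was still.
- The cup, tape and glue measured within 1 mm of their start positions, and the screwdriver looked unmoved in the picture.

**Less certain:** the parts touch each other and the -y wall partly hides two of them. I counted all four in an enlarged view before the last move; the final depth check saw them only as one group.

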